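# Open the stuck supply canister

## Robot

A 7-joint arm with a two-finger parallel gripper is mounted at the origin on the work surface. World frame = base frame: x ahead of the robot, y to its left, z up, the work surface at z = 0. Lengths are in mm, angles in rad, forces in N, time in s.
With the tool pointing down it reaches from about 400 to 925 mm from the base axis. Payload 4.1 kg.
Tool frame: the origin (TCP) lies midway between the tips of the shut fingers; the grasp point (between the pads) lies r.hold_point_z behind it (r.hold_point_z is the distance from the TCP to the grasp point, in mm); z points along the fingers, y is the direction in which the jaws open and shut (so a half turn about z gives the same grasp; the last joint's range is limited). The gripper opens to 85 mm and grips with 20 to 120 N. Pads are 22 mm wide; open, the fingers measure 114 mm over their backs; the gripper's body (76 mm by 85 mm) begins 54 mm behind the grasp point. The pads swing forward as they close: fully open they stand 13 mm farther back than shut.
Start: joints at [1.04, 0.398, 0.045, 1.537, -0.019, 1.207, -0.051], TCP at [272.069, -590.358, 231.347] pointing down, gripper open.
Joint ranges: [-2.82, 2.82], [-0.49, 2.23], [-1.37, 1.46], [0, 2.46], [-1.36, 4.5], [0.23, 2], [-2.94, 2.94]. Speed limits (rad/s): [2.57, 2.57, 3.14, 3.14, 3.14, 3.14, 3.14].

## Interface

Orientations are given as a 3x3 rotation matrix whose columns are the frame's x, y, z axes.
In Python, from bench import r gives the robot as it stands. The module is installed in compiled form; this text tells all that it offers.
- The arm moves only by the tool jog_arm, never from a script. Its argument "targets" is a list of rows, each a list of 2 entries, a list of its own where there are three numbers: the shift along the tool's x, y, z in cm, then the turn, a rotation vector about the tool's x, y, z in rad. In form: [[[dx, dy, dz], [wx, wy, wz]], ...]. A call has 1 to 8 rows; each row is the pose to reach, as a shift and turn from the pose measured when the call began, along the tool's axes at that moment; what a row does not reach only later rows make up. A row lasts 1/8 s, in which the tool goes at most 62.5 mm and 10.7 degrees, less where a joint would pass 70% of its speed; a pose out of reach is approached as far as the arm can. A call with a gripper value outside its range is refused whole. "claw" is the closure, from 0 (fully open) to 1 (shut), set as the call begins (left out, the last holds). The fingers move at their own pace and stop on an object; "grip_force" is the grip in N (left out, the last holds). Time passes only in rows, so rows that repeat a pose let the fingers close. It gives the time, the measured TCP pose, the force and the opening at its end, in the units of the state.
- r.observe(): the state, without advancing time (a new reading comes with each control period).
- r.capture(name): name is "side" or "top"; returns (picture, depth): 480x640x3 uint8, blue, green, red; 480x640 float32, mm along the optical axis (not along the pixel's ray), 0 where there is no reading.
- r.get_calibration(name): a dict with "fx", "fy", "cx", "cy" (pixels), "k1" (the pictures are not rectified: a ray, as slopes to the right and down, at radius r is drawn at 1 + k1 r^2 times it, then the intrinsics apply), "extrinsics" (4x4, takes a point from world to camera coordinates). Camera axes: x right, y up, looking along -z (the intrinsics and any distortion apply to the point x, -y, -z); pixel columns grow to the right and rows downward; lengths in mm; the calibration is good to about 2 mm. A picture is of the moment at which its call begins. get_calibration takes no time and is no camera call.
- r.sign_off(): hands the job in, once; it reports no verdict.
Trained networks look in the newest picture that a camera, given by its name, has taken for a name from the list of things; names that differ only in an ending like _2 or _b are one class to them, and where a whole thing is asked for, a point or a joint stands for the part that bears it (a point fixed in the world has none). Each returns a list of dicts, best first, with "confidence" (0 to 1); they miss things now and then, are a little off and sometimes report something else, mostly with a low value. They report only what shows in the picture. A call takes as long as a camera call. They do not tell look-alikes from the thing itself.
- r.look_for(camera, name): "at" ([column, row] in pixels, amid what is visible of it).
- r.spot_point(camera, name): "at" ([column, row] in pixels: a listed point, or the origin of a listed thing).
The state is a dict: "t": time; "q": joint angles; "joint_vel": joint speeds; "effort": joint torques, N m; "tool_pos": TCP position; "orientation": TCP orientation; "force": force on the tool from outside, world axes, zero at the start; "wrist_torque": the same for the moment, N m; "width": opening from 0.0 (shut) to 1.0 (fully open).
Only numpy, scipy, OpenCV 4.12 (cv2) and the standard library are available. Lean on these libraries where they do the work, as an engineer would, in place of code of your own. Each camera call takes 0.05 s, during which the arm holds its last target. There are 200 camera calls.

## Task

Open the canister whose red screw cap is stuck: break the cap loose with a short firm anticlockwise twist, then spin it on with a light touch until it lifts off freely, and set it down gently, top side up, in the blue tray. Do not crush the cap, force it against its lugs or pull the canister up out of its wooden holder, and leave the other things on the bench alone.

Things in the scene. Friction and masses are not known exactly. Their poses are not given: they have to be found in the camera images.
- cap_center (a point): Centre (half-way up) of the round red cap: 62 mm across, 32 mm tall, flat top with orange disc, ribbed upright sides, 80 g, axis z up. Stuck tight on the neck; opens anticlockwise seen from above. Breaking it loose takes about 0.5 N m over the first 0.4 to 1.0 rad, while it rises 2 mm; then it turns freely and a 5 N grip is plenty. A 25 N grip breaks it loose, 15 N may slip; over 40 N per finger crushes it.
- canister_mouth (a point): Centre of the neck's rim, 128 mm above the canister's underside. Lugs hold the cap: it lifts straight off only after 1.3 to 1.9 rad of turning, unmarked and different each time: feel for it with gentle upward pulls (3 to 5 N). 0.3 rad later it meets a stop, where it lifts off if the twist is eased. Off after 12 mm. Once loose, the lugs break if forced with over 30 N.
- canister: Grey square canister with yellow labels, 100 x 100 mm, 1.3 kg, loose in the holder. Origin: centre of its underside; z up. Flat shoulder 92 to 97 mm up, then a white neck 50 mm across; the cap's lower edge starts 107 mm up, its top 139 mm up.
- holder: Fixed plywood tray-like holder, 116 x 116 x 45 mm, open at the top, 6 mm floor and walls, in which the canister stands with 2 mm play a side so that it cannot spin. Origin: centre of its underside.
- tray: Fixed shallow blue tray, 150 x 150 mm, walls 20 mm high and 4 mm thick, floor 4 mm thick. Origin: centre of its underside. It is beside the holder, on either side.
- tape_roll_mid (a point): Bystander: brown roll of packing tape lying flat, 90 mm across, 48 mm tall. Point on its axis 28 mm up.
- carton_mid (a point): Bystander: small cardboard carton, 70 x 90 x 55 mm. Point at its middle, 28 mm up.
- tape_measure_mid (a point): Bystander: yellow tape measure standing upright, 70 x 34 x 62 mm. Point at its middle, 28 mm up.
Not all that is in view belongs to the job. What is shaped like the holder but green is not meant. There is more than one size of the canister; the job needs the larger.

How it is judged:
By the outcome, as a careful person would: the job done as asked, in the order asked, and still so for the second after the job is handed in, with the robot touching nothing.
It also fails if it takes over 67 s, if anything falls off the work surface, if the arm or the gripper's body presses on something with over 40 N, if the wrist force passes 120 N, or if a joint passes its speed limit or range.

## Working session

There is one attempt and no reset: what is moved stays moved. The work goes in short steps, Python scripts to look and compute and a tool call to move; the robot and the scene stay as the last step left them, time stands still between calls to the robot, and variables do not carry over. Pictures are saved under pics/ and viewed, about 8 in all and at most 12, crops included, and the job is handed in when it is done.

Besides the shell and the picture viewer there is one more tool, called after ">>>" by a JSON object that holds its "api" and its "payload", one argument or row to a line. jog_arm: Moves the arm, as the interface text tells. Its arguments: {"type":"object","properties":{"targets":{"type":"array"},"claw":{"type":"number"},"grip_force":{"type":"number"}},"required":["targets"]}

```bash
mkdir -p pics && cat > h.py <<'E'
import numpy as np, cv2
from bench import r
def world(cam,uv,depth=None,z=None):
    c=r.get_calibration(cam); K=np.array([[c['fx'],0,c['cx']],[0,c['fy'],c['cy']],[0,0,1.]])
    p=cv2.undistortPoints(np.array([[uv]],float),K,np.array([c['k1'],0,0,0.]))[0,0]
    E=np.array(c['extrinsics']); Ei=np.linalg.inv(E)
    d=np.array([p[0],-p[1],-1.]); o=Ei[:3,3]; w=Ei[:3,:3]@d
    s=depth if depth is not None else (z-o[2])/w[2]
    return o+s*w
def dep(D,uv):
    u,v=map(int,np.round(uv)); a=D[max(v-2,0):v+3,max(u-2,0):u+3]; a=a[a>0]
    return float(np.median(a)) if a.size else None
E
python3 - <<'E'
from h import *
o=r.observe(); print(o, r.hold_point_z)
for c in ['top','side']:
    I,D=r.capture(c); cv2.imwrite(f'pics/{c}0.png',I)
    E=np.linalg.inv(np.array(r.get_calibration(c)['extrinsics'])); print(c,E[:3,3].round(),(-E[:3,2]).round(2))
    for n in ['cap_center','canister_mouth','canister','holder','tray','tape_roll_mid','carton_mid','tape_measure_mid']:
        for d in r.spot_point(c,n)[:3]:
            dd=dep(D,d['at']); print(n,np.round(d['at']),round(d['confidence'],2), world(c,d['at'],dd).round() if dd else None)
E
```

```text
{'t': 0.0, 'q': array([ 1.04000563,  0.39916013,  0.04504858,  1.53785615, -0.01868525,
        1.20690879, -0.05073583]), 'joint_vel': array([-1.82891983e-03, -1.25020327e-03,  4.64121109e-04, -7.88813974e-04,
       -1.07308351e-04, -1.66489491e-03, -8.57683245e-05]), 'effort': array([-3.93472128e-04, -4.75121641e+01,  1.36416156e+00, -2.54217356e+01,
        1.15523502e-02,  9.48003988e-03, -4.25520670e-05]), 'tool_pos': array([ 271.770021  , -589.7704842 ,  230.29497233]), 'orientation': array([[ 9.08189116e-01,  4.18559024e-01, -9.34394012e-04],
       [ 4.18560040e-01, -9.08187598e-01,  1.66715859e-03],
       [-1.50800782e-04, -1.90519528e-03, -9.99998174e-01]]), 'force': array([ 0.72005578, -0.19494713, -0.47986237]), 'wrist_torque': array([-0.00884418,  0.02929157, -0.01015797]), 'width': 0.9993090510841086} 18.700000000000003
top [466.  76. 832.] [ 0.13  0.01 -0.99]
cap_center [279. 272.] 0.85 [506. 143. 144.]
canister_mouth [260. 363.] 0.64 [362. 181.  95.]
canister [286. 274.] 0.58 [502. 131. 144.]
holder [190. 243.] 0.95 [572. 323.   5.]
tray [459. 242.] 0.8 [ 562. -184.    3.]
tape_roll_mid [262. 149.] 0.71 [754. 187.  -0.]
carton_mid [448. 138.] 0.86 [ 746. -160.   55.]
tape_measure_mid [358. 150.] 0.88 [727.   6.  61.]
side [ 406. -629.  803.] [ 0.16  0.7  -0.69]
cap_center [271. 212.] 0.62 [504. 133. 146.]
canister_mouth [194. 228.] 0.64 [356. 179.  96.]
canister [276. 261.] 0.82 [502.  93.  56.]
holder [275. 263.] 0.71 [499.  94.  51.]
holder [288. 200.] 0.65 [562. 284.  45.]
tray [341. 396.] 0.84 [ 557. -188.    5.]
tape_roll_mid [381. 219.] 0.82 [761. 218.   5.]
carton_mid [451. 352.] 0.6 [ 745. -180.   56.]
tape_measure_mid [410. 286.] 0.67 [736. -19.  47.]
```

View pics/top0.png

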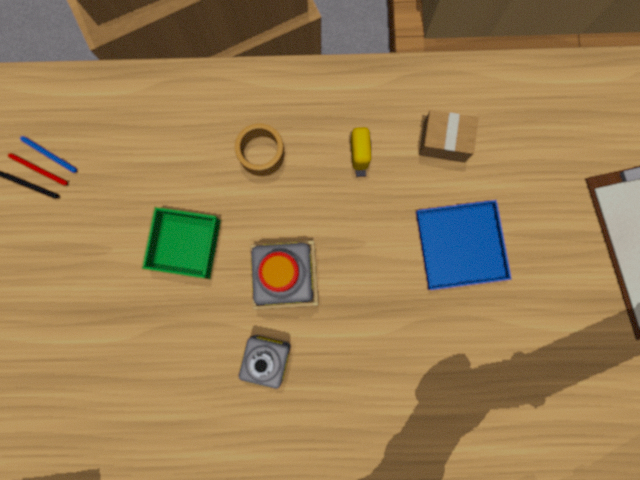

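View pics/side0.png

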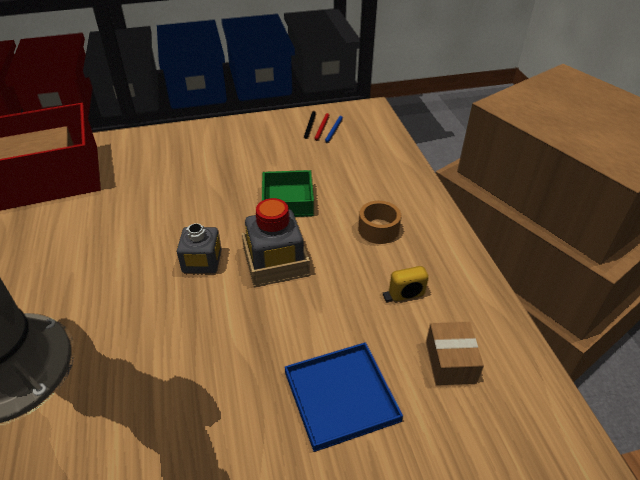

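The top picture shows the cap at (279,272) on the large canister in the plywood holder. The small canister is at (265,362), the green decoy at (183,243) and the blue tray at (463,245). The side view agrees.

```bash
cat > m.py <<'E'
from h import *
def cloud(cam):
    I,D=r.capture(cam); v,u=np.nonzero(D>0); c=r.get_calibration(cam)
    K=np.array([[c['fx'],0,c['cx']],[0,c['fy'],c['cy']],[0,0,1.]])
    p=cv2.undistortPoints(np.stack([u,v],1)[:,None].astype(float),K,np.array([c['k1'],0,0,0.]))[:,0]
    d=D[v,u]; P=np.c_[p[:,0]*d,-p[:,1]*d,-d]; Ei=np.linalg.inv(np.array(c['extrinsics']))
    hsv=cv2.cvtColor(I,cv2.COLOR_BGR2HSV)[v,u]
    return P@Ei[:3,:3].T+Ei[:3,3],hsv.astype(int)
E
python3 - <<'E'
from m import *
for c in ['top','side']:
    P,H=cloud(c)
    m=(H[:,1]>150)&((H[:,0]<18)|(H[:,0]>172))&(P[:,2]>140)&(P[:,2]<155)&(np.hypot(P[:,0]-506,P[:,1]-138)<60)
    Q=P[m]; print(c,'cap top n',m.sum(),'z',np.median(Q[:,2]).round(1),'circ',cv2.minEnclosingCircle(Q[:,:2].astype(np.float32)), 'mean',Q.mean(0).round(1), 'pct',np.percentile(Q[:,:2],[1,99],axis=0).round(1))
    m=(P[:,2]>90)&(P[:,2]<112)&(np.abs(P[:,:2]-[506,138]).max(1)<75)
    print('shoulder',np.median(P[m][:,2]),cv2.minAreaRect(P[m][:,:2].astype(np.float32)))
    m=(H[:,0]>100)&(H[:,0]<125)&(H[:,1]>150)&(np.hypot(P[:,0]-560,P[:,1]+185)<130)&(P[:,2]<40)
    print('tray',m.sum(),cv2.minAreaRect(P[m][:,:2].astype(np.float32)),np.percentile(P[m][:,2],[5,50,95]).round(1))
    m=(np.abs(P[:,2])<10)&(np.hypot(P[:,0]-500,P[:,1])<60); print('table z',np.median(P[m][:,2]))
E
```

```text
top cap top n 553 z 144.2 circ ((506.9612731933594, 144.0636444091797), 30.869077682495117) mean [506.9 143.3 144.1] pct [[477.8 114.7]
 [536.7 173.7]]
shoulder 96.91773909253197 ((507.150634765625, 143.96466064453125), (98.56917572021484, 98.50142669677734), 2.4190900325775146)
tray 6352 ((556.8875122070312, -185.22763061523438), (146.55067443847656, 148.39385986328125), 6.17603063583374) [ 0.9  3.4 18. ]
table z -0.7591395888005081
side cap top n 619 z 146.9 circ ((508.0294189453125, 144.11004638671875), 32.595802307128906) mean [506.8 140.7 146.6] pct [[477.8 113.5]
 [536.1 173.8]]
shoulder 99.32942602523087 ((507.5301513671875, 142.837158203125), (99.9894027709961, 99.56358337402344), 2.144449472427368)
tray 7929 ((556.4166259765625, -186.70896911621094), (149.54263305664062, 151.1275177001953), 6.262398719787598) [ 3.2  5.9 21.1]
table z 1.4810292731091295
```

>>> {"api": "jog_arm", "payload": {
  "targets": [
    [[3,-3.3,0],[0,0,0]],
    [[7,-7.6,0],[0,0,0]],
    [[11,-12,0],[0,0,0]],
    [[15,-16.4,0],[0,0,0]],
    [[19,-20.7,0],[0,0,0]],
    [[23,-25.1,0],[0,0,0]],
    [[27,-29.4,0],[0,0,0]],
    [[31,-33.8,0],[0,0,0]]
  ],
  "claw": 0,
  "grip_force": 30
}}

```text
t: 2.0
tool_pos: [412.6, -151.9, 231.8]
orientation: [[0.908, 0.418, 0.001], [0.418, -0.908, -0.001], [0.001, 0.001, -1.0]]
force: [1.4, -0.3, 0.8]
width: 1.0
```

>>> {"api": "jog_arm", "payload": {
  "targets": [
    [[4,-4.4,0],[0,0,0]],
    [[8,-8.7,0],[0,0,0]],
    [[12,-13.1,0],[0,0,0]],
    [[16,-17.5,0],[0,0,0]],
    [[19.5,-21.3,1],[0,0,0]],
    [[20.9,-22.9,3],[0,0,0]],
    [[20.9,-22.9,5],[0,0,0]],
    [[20.9,-22.9,5],[0,0,0]]
  ]
}}

```text
t: 3.0
tool_pos: [505.6, 143.1, 180.3]
orientation: [[0.908, 0.419, -0.002], [0.419, -0.908, -0.002], [-0.003, 0.001, -1.0]]
force: [0.5, 0.8, -0.5]
width: 1.001
```

```bash
python3 - <<'E'
from h import *
o=r.observe(); print(o['t'],o['tool_pos'],o['q'].round(3),o['force'],o['orientation'].round(4))
d=np.array([507.2,143.7,108])-o['tool_pos']; print(o['orientation'].T@d/10)
I,D=r.capture('side'); cv2.imwrite('pics/s1.png',cv2.resize(I[100:340,120:440],(800,600)))
E
```

```text
3.0 [505.59707599 143.14520784 180.27889744] [ 0.115  0.26  -0.554  1.879  0.158  1.047 -1.642] [ 0.52267932  0.80264167 -0.46487113] [[ 9.081e-01  4.188e-01 -2.100e-03]
 [ 4.188e-01 -9.081e-01 -1.700e-03]
 [-2.600e-03  7.000e-04 -1.000e+00]]
[0.18743584 0.0117651  7.22744015]
```

View pics/s1.png

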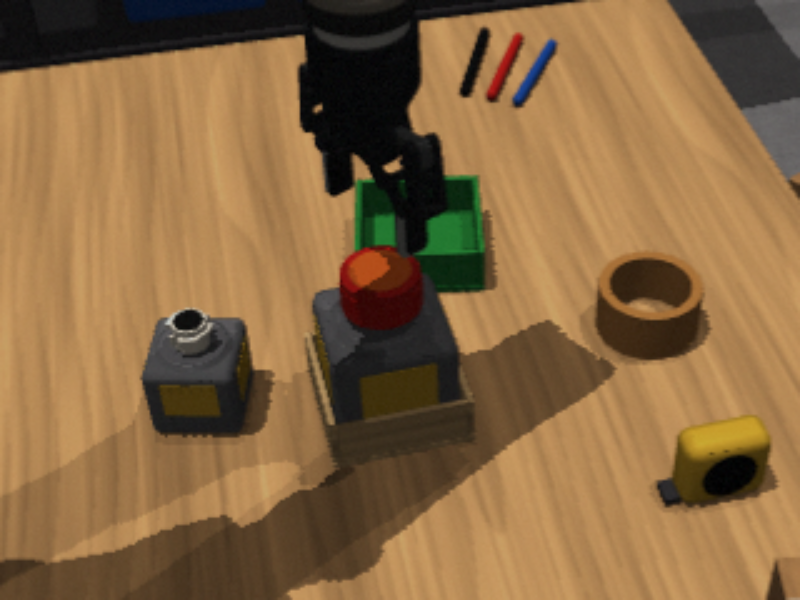

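The picture shows the open jaws straddling the cap, with the cap at about (382,285) and the near finger at (420,200), clear of everything. Descending.

>>> {"api": "jog_arm", "payload": {
  "targets": [
    [[0.1,0,2],[0,0,0]],
    [[0.2,0,4],[0,0,0]],
    [[0.2,0,5.5],[0,0,0]],
    [[0.2,0,6.5],[0,0,0]],
    [[0.2,0,7.1],[0,0,0]],
    [[0.2,0,7.1],[0,0,0]]
  ]
}}

```text
t: 3.8
tool_pos: [508.3, 143.9, 110.4]
orientation: [[0.908, 0.418, 0.0], [0.418, -0.908, -0.001], [-0.0, 0.001, -1.0]]
force: [-0.4, -0.4, 0.3]
width: 1.0
```

>>> {"api": "jog_arm", "payload": {
  "targets": [
    [[0,0,0],[0,0,0]],
    [[0,0,0],[0,0,0]],
    [[0,0,0],[0,0,0]],
    [[0,0,0],[0,0,0]],
    [[0,0,0],[0,0,0]],
    [[0,0,0],[0,0,0]]
  ],
  "claw": 1,
  "grip_force": 28
}}

```text
t: 4.55
tool_pos: [508.5, 144.7, 111.0]
orientation: [[0.908, 0.418, 0.001], [0.418, -0.908, -0.0], [0.001, 0.001, -1.0]]
force: [-1.8, 2.3, 6.1]
width: 0.717
```

```bash
python3 - <<'E'
from h import *
o=r.observe(); print(o['t'],o['tool_pos'],o['q'].round(3),o['force'],o['wrist_torque'],o['width'])
I,D=r.capture('side'); cv2.imwrite('pics/s2.png',cv2.resize(I[130:310,170:410],(800,600)))
E
```

```text
4.55 [508.51751729 144.69783433 110.9626144 ] [ 0.086  0.349 -0.534  1.942  0.224  0.907 -1.7  ] [-1.76659819  2.28373331  6.1085428 ] [ 0.44228126  0.38280056 -0.05617695] 0.7168450517373477
```

View pics/s2.png

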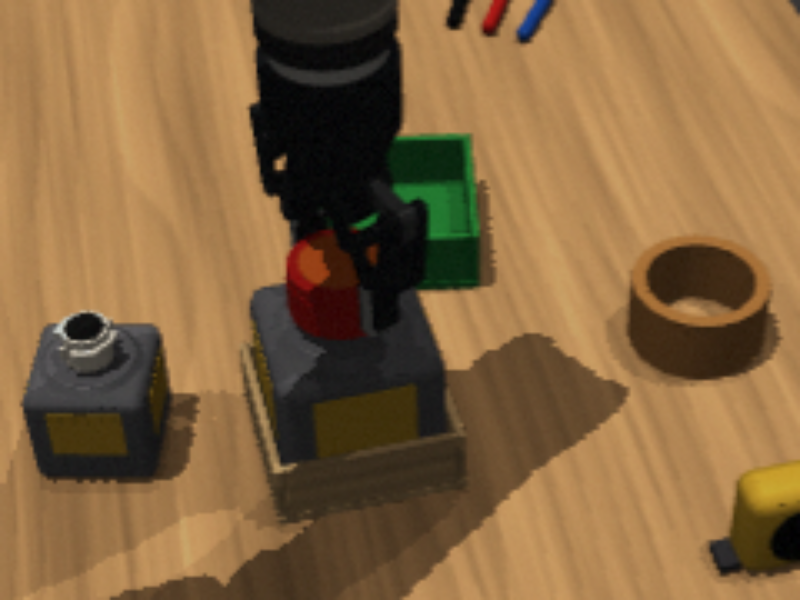

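The picture shows both pads on the cap's sides, with the tip at about (385,325) just above the shoulder; the opening is 61 mm. Twisting anticlockwise (negative tool z).

>>> {"api": "jog_arm", "payload": {
  "targets": [
    [[0,0,0],[0,0,-0.1]],
    [[0,0,-0.05],[0,0,-0.2]],
    [[0,0,-0.08],[0,0,-0.3]],
    [[0,0,-0.1],[0,0,-0.4]]
  ]
}}

```text
t: 5.1
tool_pos: [508.2, 144.7, 111.3]
orientation: [[0.673, 0.739, -0.0], [0.739, -0.673, 0.001], [0.0, -0.001, -1.0]]
force: [0.2, 2.5, -0.3]
width: 0.715
```

```bash
cat > s.py <<'E'
from h import *
o=r.observe(); R=o['orientation']; print(round(o['t'],2),o['tool_pos'].round(1),'yaw',np.arctan2(R[1,0],R[0,0]).round(3),'q7',o['q'][6].round(3),'F',o['force'].round(1),'M',o['wrist_torque'].round(2),o['width'].round(3))
E
python3 s.py
```

```text
Traceback (most recent call last):
  File "s.py", line 2, in <module>
    o=r.observe(); R=o['orientation']; print(round(o['t'],2),o['tool_pos'].round(1),'yaw',np.arctan2(R[1,0],R[0,0]).round(3),'q7',o['q'][6].round(3),'F',o['force'].round(1),'M',o['wrist_torque'].round(2),o['width'].round(3))
                                                                                                                                                                                                            ^^^^^^^^^^^^^^^^
AttributeError: 'float' object has no attribute 'round'
```

```bash
sed -i "s/o\['width'\].round(3)/round(o['width'],3)/" s.py && python3 s.py && python3 - <<'E'
from h import *
I,D=r.capture('top'); cv2.imwrite('pics/t1.png',cv2.resize(I[200:350,180:380],(800,600)))
E
```

```text
5.1 [508.2 144.7 111.3] yaw 0.832 q7 -1.331 F [ 0.2  2.5 -0.3] M [ 0.44  0.1  -0.59] 0.715
```

>>> {"api": "jog_arm", "payload": {
  "targets": [
    [[0,0,-0.03],[0,0,-0.1]],
    [[0,0,-0.06],[0,0,-0.2]]
  ]
}}

```text
t: 5.4
tool_pos: [509.4, 143.3, 112.0]
orientation: [[0.51, 0.86, 0.002], [0.86, -0.51, -0.001], [0.0, 0.002, -1.0]]
force: [3.1, 1.2, -1.3]
width: 0.721
```

```bash
python3 s.py
```

```text
5.4 [509.4 143.3 112. ] yaw 1.036 q7 -1.143 F [ 3.1  1.2 -1.3] M [ 0.05 -0.25 -0.43] 0.721
```

>>> {"api": "jog_arm", "payload": {
  "targets": [
    [[0,0,-0.03],[0,0,-0.1]],
    [[0,0,-0.05],[0,0,-0.2]]
  ]
}}

```text
t: 5.65
tool_pos: [509.4, 143.8, 112.5]
orientation: [[0.326, 0.945, 0.002], [0.945, -0.326, 0.0], [0.001, 0.002, -1.0]]
force: [-1.2, 2.0, 0.5]
width: 0.716
```

```bash
python3 s.py
```

```text
5.65 [509.4 143.8 112.5] yaw 1.238 q7 -0.96 F [-1.2  2.   0.5] M [ 0.54  0.22 -0.09] 0.716
```

>>> {"api": "jog_arm", "payload": {
  "targets": [
    [[0,0,0],[0,0,-0.02]],
    [[0,0,0],[0,0,-0.12]],
    [[0,0,0],[0,0,-0.22]],
    [[0,0,0],[0,0,-0.32]],
    [[0,0,0],[0,0,-0.42]],
    [[0,0,0],[0,0,-0.46]],
    [[0,0,0],[0,0,-0.46]]
  ],
  "grip_force": 20
}}

```text
t: 6.52
tool_pos: [509.0, 144.6, 112.5]
orientation: [[-0.126, 0.992, 0.001], [0.992, 0.126, 0.001], [0.001, 0.001, -1.0]]
force: [-1.7, 3.8, 2.4]
width: 0.72
```

```bash
python3 s.py
```

```text
6.53 [509.  144.6 112.5] yaw 1.697 q7 -0.546 F [-1.7  3.8  2.4] M [0.85 0.57 0.  ] 0.72
```

>>> {"api": "jog_arm", "payload": {
  "targets": [
    [[0,0,-0.1],[0,0,0]],
    [[0,0,-0.1],[0,0,0]]
  ]
}}

```text
t: 6.78
tool_pos: [508.6, 144.1, 113.0]
orientation: [[-0.126, 0.992, 0.0], [0.992, 0.126, 0.0], [0.0, 0.0, -1.0]]
force: [-0.7, 2.1, -2.5]
width: 0.718
```

```bash
python3 s.py
```

```text
6.78 [508.6 144.1 113. ] yaw 1.697 q7 -0.546 F [-0.7  2.1 -2.5] M [ 0.61  0.33 -0.  ] 0.718
```

>>> {"api": "jog_arm", "payload": {
  "targets": [
    [[0,0,0],[0,0,-0.06]],
    [[0,0,0],[0,0,-0.12]],
    [[0,0,-0.15],[0,0,-0.12]],
    [[0,0,-0.15],[0,0,-0.12]]
  ]
}}

```text
t: 7.28
tool_pos: [508.5, 143.3, 113.7]
orientation: [[-0.242, 0.97, 0.0], [0.97, 0.242, 0.0], [0.0, 0.0, -1.0]]
force: [2.1, 2.6, -10.2]
width: 0.72
```

```bash
python3 s.py
```

```text
7.28 [508.5 143.3 113.7] yaw 1.815 q7 -0.438 F [  2.1   2.6 -10.2] M [ 0.74 -0.33 -0.07] 0.72
```

>>> {"api": "jog_arm", "payload": {
  "targets": [
    [[0,0,0.05],[0,0,-0.05]],
    [[0,0,0.05],[0,0,-0.11]],
    [[0,0,-0.02],[0,0,-0.11]],
    [[0,0,-0.02],[0,0,-0.11]]
  ]
}}

```text
t: 7.78
tool_pos: [508.8, 143.2, 113.8]
orientation: [[-0.345, 0.938, 0.001], [0.938, 0.345, 0.0], [-0.0, 0.001, -1.0]]
force: [1.2, 3.0, -6.1]
width: 0.722
```

```bash
python3 s.py
```

```text
7.78 [508.8 143.2 113.8] yaw 1.924 q7 -0.341 F [ 1.2  3.  -6.1] M [ 0.76 -0.34 -0.08] 0.722
```

>>> {"api": "jog_arm", "payload": {
  "targets": [
    [[0,0,0.05],[0,0,-0.05]],
    [[0,0,0.05],[0,0,-0.11]],
    [[0,0,-0.02],[0,0,-0.11]],
    [[0,0,-0.02],[0,0,-0.11]]
  ]
}}

```text
t: 8.28
tool_pos: [508.8, 143.1, 114.0]
orientation: [[-0.445, 0.895, 0.001], [0.895, 0.445, -0.0], [-0.0, 0.0, -1.0]]
force: [0.4, 3.6, -5.0]
width: 0.722
```

```bash
python3 s.py
```

```text
8.28 [508.8 143.1 114. ] yaw 2.032 q7 -0.244 F [ 0.4  3.6 -5. ] M [ 0.7  -0.1  -0.02] 0.722
```

>>> {"api": "jog_arm", "payload": {
  "targets": [
    [[0,0,0.05],[0,0,-0.05]],
    [[0,0,0.05],[0,0,-0.11]],
    [[0,0,-0.02],[0,0,-0.11]],
    [[0,0,-0.02],[0,0,-0.11]]
  ]
}}

```text
t: 8.78
tool_pos: [508.6, 143.2, 114.3]
orientation: [[-0.54, 0.842, 0.0], [0.842, 0.54, -0.0], [-0.0, 0.0, -1.0]]
force: [-1.4, 3.4, -2.8]
width: 0.72
```

```bash
python3 s.py
```

```text
8.78 [508.6 143.2 114.3] yaw 2.141 q7 -0.147 F [-1.4  3.4 -2.8] M [ 0.74  0.17 -0.05] 0.72
```

>>> {"api": "jog_arm", "payload": {
  "targets": [
    [[0,0,-0.06],[0,0,0]],
    [[0,0,-0.06],[0,0,0]]
  ]
}}

```text
t: 9.02
tool_pos: [508.5, 143.0, 114.8]
orientation: [[-0.54, 0.842, 0.0], [0.842, 0.54, -0.0], [-0.0, -0.0, -1.0]]
force: [-0.8, 2.5, -4.4]
width: 0.719
```

```bash
python3 s.py
```

```text
9.03 [508.5 143.  114.8] yaw 2.141 q7 -0.147 F [-0.8  2.5 -4.4] M [ 0.67  0.06 -0.03] 0.719
```

>>> {"api": "jog_arm", "payload": {
  "targets": [
    [[0,0,0.08],[0,0,-0.05]],
    [[0,0,0.08],[0,0,-0.11]],
    [[0,0,0.0],[0,0,-0.11]],
    [[0,0,-0.03],[0,0,-0.11]]
  ]
}}

```text
t: 9.52
tool_pos: [508.5, 143.1, 115.1]
orientation: [[-0.628, 0.778, -0.0], [0.778, 0.628, -0.0], [-0.0, -0.0, -1.0]]
force: [-1.5, 3.8, -2.9]
width: 0.721
```

```bash
python3 s.py
```

```text
9.53 [508.5 143.1 115.1] yaw 2.25 q7 -0.05 F [-1.5  3.8 -2.9] M [ 0.92  0.21 -0.01] 0.721
```

>>> {"api": "jog_arm", "payload": {
  "targets": [
    [[0,0,-0.1],[0,0,0]],
    [[0,0,-0.1],[0,0,0]]
  ]
}}

```text
t: 9.78
tool_pos: [508.1, 143.1, 116.2]
orientation: [[-0.628, 0.778, -0.001], [0.778, 0.628, -0.0], [0.0, -0.001, -1.0]]
force: [-2.2, 3.1, -1.3]
width: 0.717
```

```bash
python3 s.py
```

```text
9.78 [508.1 143.1 116.2] yaw 2.25 q7 -0.049 F [-2.2  3.1 -1.3] M [ 0.73  0.41 -0.01] 0.717
```

Free rise at about 1.82 rad. Lifting on gently.

>>> {"api": "jog_arm", "payload": {
  "targets": [
    [[0,0,-0.1],[0,0,0]],
    [[0,0,-0.2],[0,0,0]],
    [[0,0,-0.2],[0,0,0]]
  ]
}}

```text
t: 10.15
tool_pos: [507.9, 143.0, 118.1]
orientation: [[-0.628, 0.778, -0.001], [0.778, 0.628, -0.001], [0.0, -0.001, -1.0]]
force: [-2.2, 4.1, -1.9]
width: 0.715
```

```bash
python3 s.py
```

```text
10.15 [507.9 143.  118.1] yaw 2.249 q7 -0.047 F [-2.2  4.1 -1.9] M [0.73 0.53 0.02] 0.715
```

>>> {"api": "jog_arm", "payload": {
  "targets": [
    [[0,0,-0.2],[0,0,0]],
    [[0,0,-0.4],[0,0,0]],
    [[0,0,-0.6],[0,0,0]],
    [[0,0,-0.6],[0,0,0]]
  ]
}}

```text
t: 10.65
tool_pos: [508.0, 143.2, 124.4]
orientation: [[-0.628, 0.778, -0.001], [0.778, 0.628, -0.001], [0.0, -0.001, -1.0]]
force: [-3.0, 3.0, -1.4]
width: 0.722
```

>>> {"api": "jog_arm", "payload": {
  "targets": [
    [[0,0,-0.3],[0,0,0]],
    [[0,0,-0.6],[0,0,0]],
    [[0,0,-1.0],[0,0,0]],
    [[0,0,-1.5],[0,0,0]],
    [[0,0,-2.2],[0,0,0]],
    [[0,0,-3],[0,0,0]],
    [[0,0,-4],[0,0,0]],
    [[0,0,-4],[0,0,0]]
  ]
}}

```text
t: 11.65
tool_pos: [508.7, 143.5, 165.5]
orientation: [[-0.628, 0.778, 0.001], [0.778, 0.628, -0.0], [-0.001, 0.001, -1.0]]
force: [-0.3, -0.1, -0.3]
width: 0.718
```

```bash
python3 s.py; python3 - <<'E'
from h import *
I,D=r.capture('side'); cv2.imwrite('pics/s3.png',cv2.resize(I[130:310,170:410],(800,600)))
o=r.observe(); print(o['orientation'].T@(np.array([556.7,-186,o['tool_pos'][2]])-o['tool_pos'])/10)
E
```

```text
11.65 [508.7 143.5 165.5] yaw 2.249 q7 0.007 F [-0.3 -0.1 -0.3] M [-0.01  0.02  0.  ] 0.718
[-2.86696489e+01 -1.68997723e+01  1.80660631e-02]
```

View pics/s3.png

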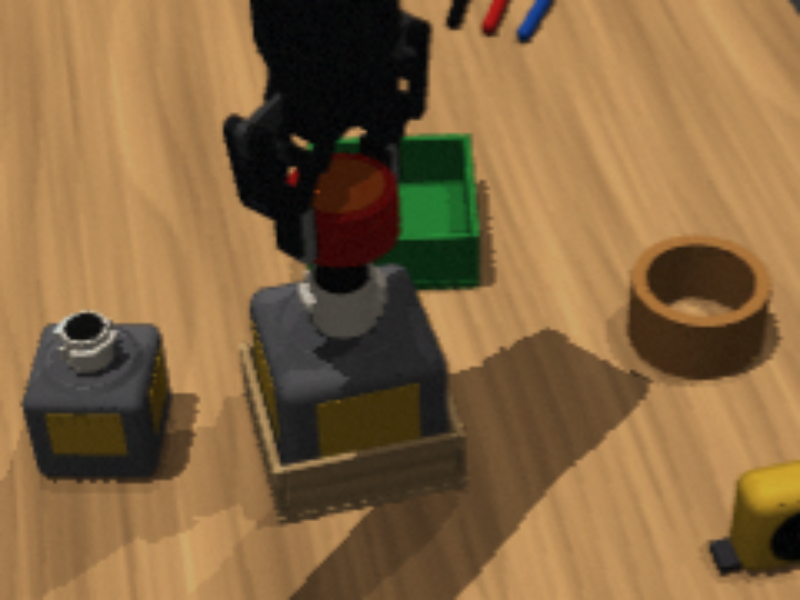

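The cap is off and level in the jaws at about (355,210). The canister is still seated in its holder, with the bare neck at (345,300). Carrying the cap to the tray.

>>> {"api": "jog_arm", "payload": {
  "targets": [
    [[0,0,-1],[0,0,0]],
    [[-1.5,-0.9,-2],[0,0,0]],
    [[-4.5,-2.6,-2.5],[0,0,0]],
    [[-8,-4.7,-2.5],[0,0,0]],
    [[-11.5,-6.8,-2.5],[0,0,0]],
    [[-15,-8.8,-2.5],[0,0,0]],
    [[-18.5,-10.9,-2.5],[0,0,0]],
    [[-22,-13,-2.5],[0,0,0]]
  ]
}}

```text
t: 12.7
tool_pos: [545.3, -110.9, 190.5]
orientation: [[-0.628, 0.778, 0.001], [0.778, 0.628, -0.001], [-0.001, 0.0, -1.0]]
force: [2.3, -0.8, -0.9]
width: 0.718
```

```bash
python3 s.py; python3 - <<'E'
from h import *
o=r.observe(); print(o['orientation'].T@(np.array([556.7,-186,60])-o['tool_pos'])/10)
E
```

```text
12.7 [ 545.3 -110.9  190.5] yaw 2.249 q7 0.517 F [ 2.3 -0.8 -0.9] M [-0.05 -0.02 -0.01] 0.718
[-6.54806942 -3.82847231 13.05501628]
```

>>> {"api": "jog_arm", "payload": {
  "targets": [
    [[-2.5,-1.5,0],[0,0,0]],
    [[-5,-2.9,1],[0,0,0]],
    [[-6.5,-3.8,3],[0,0,0]],
    [[-6.5,-3.8,6],[0,0,0]],
    [[-6.5,-3.8,9],[0,0,0]],
    [[-6.5,-3.8,12],[0,0,0]],
    [[-6.5,-3.8,14],[0,0,0]],
    [[-6.5,-3.8,14],[0,0,0]]
  ]
}}

```text
t: 13.7
tool_pos: [555.2, -184.6, 48.5]
orientation: [[-0.629, 0.778, -0.003], [0.778, 0.629, 0.001], [0.003, -0.002, -1.0]]
force: [-0.4, -0.5, -1.2]
width: 0.719
```

```bash
python3 s.py; python3 - <<'E'
from h import *
I,D=r.capture('side'); cv2.imwrite('pics/s4.png',cv2.resize(I[300:465,240:460],(800,600)))
E
```

```text
13.7 [ 555.2 -184.6   48.5] yaw 2.25 q7 0.508 F [-0.4 -0.5 -1.2] M [-0.01 -0.01 -0.04] 0.719
```

View pics/s4.png

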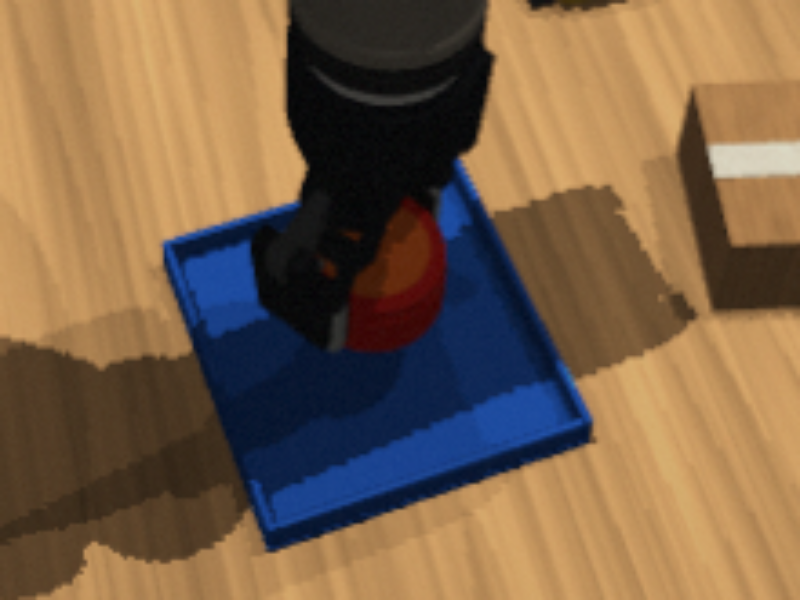

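The cap is upright over the middle of the tray, at about (395,280), and clear of the walls. Lowering slowly.

>>> {"api": "jog_arm", "payload": {
  "targets": [
    [[0,0,0.8],[0,0,0]],
    [[0,0,1.8],[0,0,0]],
    [[0,0,2.7],[0,0,0]],
    [[0,0,3.4],[0,0,0]],
    [[0,0,3.8],[0,0,0]],
    [[0,0,4.0],[0,0,0]],
    [[0,0,4.0],[0,0,0]]
  ]
}}

```text
t: 14.62
tool_pos: [556.5, -184.8, 10.0]
orientation: [[-0.628, 0.778, -0.0], [0.778, 0.628, 0.0], [0.001, -0.0, -1.0]]
force: [0.4, -0.0, -0.3]
width: 0.716
```

>>> {"api": "jog_arm", "payload": {
  "targets": [
    [[0,0,0.1],[0,0,0]],
    [[0,0,0.2],[0,0,0]],
    [[0,0,0.2],[0,0,0]]
  ]
}}

```text
t: 15.0
tool_pos: [556.5, -184.9, 8.0]
orientation: [[-0.628, 0.778, -0.0], [0.778, 0.628, 0.0], [0.0, -0.0, -1.0]]
force: [-0.6, 0.4, -1.0]
width: 0.719
```

```bash
python3 s.py
```

```text
15.0 [ 556.5 -184.9    8. ] yaw 2.25 q7 0.467 F [-0.6  0.4 -1. ] M [-0.01 -0.02  0.  ] 0.719
```

>>> {"api": "jog_arm", "payload": {
  "targets": [
    [[0,0,0.1],[0,0,0]],
    [[0,0,0.2],[0,0,0]],
    [[0,0,0.2],[0,0,0]]
  ]
}}

```text
t: 15.38
tool_pos: [556.4, -184.9, 5.9]
orientation: [[-0.628, 0.778, -0.001], [0.778, 0.628, 0.0], [0.001, -0.0, -1.0]]
force: [-0.1, -1.1, -0.1]
width: 0.719
```

>>> {"api": "jog_arm", "payload": {
  "targets": [
    [[0,0,0.05],[0,0,0]],
    [[0,0,0.1],[0,0,0]],
    [[0,0,0.1],[0,0,0]]
  ]
}}

```text
t: 15.75
tool_pos: [556.3, -184.8, 4.8]
orientation: [[-0.628, 0.778, -0.001], [0.778, 0.628, 0.0], [0.001, -0.0, -1.0]]
force: [-0.9, 0.4, -1.0]
width: 0.722
```

>>> {"api": "jog_arm", "payload": {
  "targets": [
    [[0,0,0.05],[0,0,0]],
    [[0,0,0.1],[0,0,0]],
    [[0,0,0.1],[0,0,0]]
  ]
}}

```text
t: 16.12
tool_pos: [556.3, -184.8, 3.8]
orientation: [[-0.628, 0.778, -0.001], [0.778, 0.628, 0.0], [0.001, -0.0, -1.0]]
force: [0.1, -1.0, -0.7]
width: 0.717
```

>>> {"api": "jog_arm", "payload": {
  "targets": [
    [[0,0,0.05],[0,0,0]],
    [[0,0,0.05],[0,0,0]]
  ]
}}

```text
t: 16.38
tool_pos: [556.3, -184.8, 3.2]
orientation: [[-0.628, 0.778, -0.001], [0.778, 0.628, 0.0], [0.001, -0.0, -1.0]]
force: [0.1, -0.5, -0.8]
width: 0.724
```

>>> {"api": "jog_arm", "payload": {
  "targets": [
    [[0,0,0.04],[0,0,0]],
    [[0,0,0.08],[0,0,0]],
    [[0,0,0.08],[0,0,0]]
  ]
}}

```text
t: 16.75
tool_pos: [556.2, -184.8, 2.4]
orientation: [[-0.628, 0.778, -0.001], [0.778, 0.628, 0.001], [0.001, -0.0, -1.0]]
force: [0.3, -1.1, -0.6]
width: 0.722
```

>>> {"api": "jog_arm", "payload": {
  "targets": [
    [[0,0,0.05],[0,0,0]],
    [[0,0,0.05],[0,0,0]]
  ]
}}

```text
t: 17.0
tool_pos: [556.3, -184.8, 2.1]
orientation: [[-0.628, 0.778, -0.001], [0.778, 0.628, 0.0], [0.001, -0.001, -1.0]]
force: [-1.0, -0.3, 2.2]
width: 0.722
```

Contact felt (+2.2 N, near the expected height). Releasing.

>>> {"api": "jog_arm", "payload": {
  "targets": [
    [[0,0,0],[0,0,0]],
    [[0,0,0],[0,0,0]],
    [[0,0,0],[0,0,0]],
    [[0,0,0],[0,0,0]],
    [[0,0,0],[0,0,0]]
  ],
  "claw": 0
}}

```text
t: 17.62
tool_pos: [556.3, -184.9, 2.1]
orientation: [[-0.628, 0.778, -0.001], [0.778, 0.628, 0.0], [0.001, -0.0, -1.0]]
force: [0.0, -0.1, 0.7]
width: 0.997
```

>>> {"api": "jog_arm", "payload": {
  "targets": [
    [[0,0,-0.5],[0,0,0]],
    [[0,0,-1.5],[0,0,0]],
    [[0,0,-3],[0,0,0]],
    [[0,0,-5],[0,0,0]],
    [[0,0,-8],[0,0,0]],
    [[0,0,-12],[0,0,0]],
    [[0,0,-16],[0,0,0]],
    [[0,0,-20],[0,0,0]]
  ]
}}

```text
t: 18.62
tool_pos: [556.5, -184.6, 204.9]
orientation: [[-0.629, 0.778, 0.0], [0.778, 0.629, -0.0], [-0.001, 0.0, -1.0]]
force: [0.8, -0.3, -0.5]
width: 1.001
```

```bash
python3 s.py; python3 - <<'E'
from m import *
I,D=r.capture('side'); cv2.imwrite('pics/s5.png',I)
for c in ['side','top']:
    P,H=cloud(c)
    m=(H[:,1]>150)&((H[:,0]<14)|(H[:,0]>172))&(P[:,2]>28)&(P[:,2]<60)&(np.hypot(P[:,0]-556,P[:,1]+185)<60)
    if m.sum(): print(c,m.sum(),np.median(P[m],0).round(1))
    m=(P[:,2]>88)&(P[:,2]<112)&(np.abs(P[:,:2]-[507,143]).max(1)<75)
    print('shoulder',np.median(P[m][:,2]),cv2.minAreaRect(P[m][:,:2].astype(np.float32)))
E
```

```text
18.62 [ 556.5 -184.6  204.9] yaw 2.251 q7 0.638 F [ 0.8 -0.3 -0.5] M [ 0.02 -0.02  0.01] 1.001
side 1089 [ 556.4 -189.    37.3]
shoulder 99.79603416197983 ((507.8828125, 141.26718139648438), (101.04450988769531, 100.75321197509766), 4.968557834625244)
top 418 [ 555.3 -181.7   35.2]
shoulder 97.67203023955085 ((507.98834228515625, 143.72015380859375), (100.10064697265625, 99.61177825927734), 3.862522602081299)
```

View pics/s5.png

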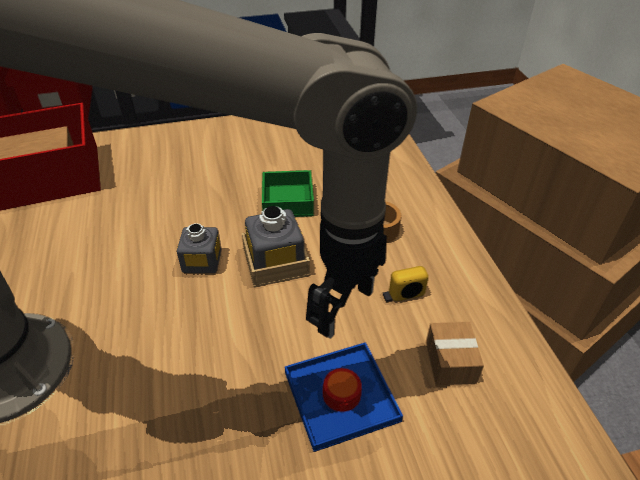

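The cap rests orange side up in the tray at (342,388), with its top at about 36 mm as expected. The canister is seated in its holder, the bystanders haven't moved, and the gripper is clear.

```bash
python3 -c "from bench import r; print(r.sign_off())"
```

```text
the job is handed in; nothing more can be done
None
```

The red cap is off the larger canister and standing top side up in the middle of the blue tray. I handed the job in at about 19 s.

- **Breaking loose:** I gripped the cap at 28 N and twisted it anticlockwise. The resistance, about 0.6 N m at the 0.4 rad reading, was nearly gone by 0.8 rad.
- **Spinning on:** I dropped to a 20 N grip, the gripper's minimum, which is more than the 5 N needed. I turned in small steps with gentle pulls until the cap rose freely at about 1.8 rad.
- **Setting down:** I lowered it into the tray until I read about 2 N of contact, then let go.

**Last checks:** the cap's top measures about 36 mm high, as it should resting on the tray floor. The canister is seated in its holder at its original height, to within about 1 mm. In the last picture the bystanders look where they were, and the gripper is open and clear.

**Off plan:** one test pull read 10 N instead of the intended 3 to 5 N. That is below the canister's weight and the 30 N lug limit, and I made the later pulls smaller (6 N at most). The two cameras disagreed by a few millimetres on where the cap sits in the tray, but both put it well clear of the walls.

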